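# Clamp a cement planter in the star-wheel vise

## Robot

A 6-joint arm with a two-finger parallel gripper is mounted at the origin on the work surface. World frame = base frame: x ahead of the robot, y to its left, z up, the work surface at z = 0. Lengths are in m, angles in rad, forces in N, time in s.
With the tool pointing down it reaches from about 0.25 to 0.775 m from the base axis. Payload 4 kg.
Tool frame: the origin (TCP) lies at the very end of the fingers, on their centre line; the grasp point (between the pads) lies 19 mm behind it (robot.hold_point_z is the distance from the TCP to the grasp point, in m); z points along the fingers, y is the line along which they close (so a half turn about z gives the same grasp; the last joint's range is limited). The gripper opens to 94 mm and grips with 3 to 60 N. Pads are 16 mm wide; open, the fingers measure 119 mm over their backs; the gripper's body (75 mm by 177 mm) begins 78 mm behind the grasp point.
Start: joints at [-1.328, 0.087, 1.371, -0, 1.684, -0.103], TCP at [0.186, -0.517, 0.206] pointing down, gripper open.
Joint ranges: [-3.1, 3.1], [-0.76, 2.03], [0.27, 2.55], [-1.08, 4.22], [0.17, 2.65], [-2.57, 2.57]. Speed limits (rad/s): [2.79, 2.79, 3.14, 3.14, 3.14, 3.14].

## Interface

Orientations are given as [roll, pitch, yaw] about the fixed x, y, z axes, in that order (R = Rz(yaw) Ry(pitch) Rx(roll)).
In Python, from bench import robot gives the robot as it stands.
- The arm moves only by the tool carry_out, never from a script. Its argument "steps" is a list of rows, each a list of 3 entries, a list of its own where there are three numbers: the shift along the tool's x, y, z in m, then the turn about the tool's z in units of 10 degrees (1.0 is 10 degrees), then the closure, from -1 (fully open) to 1 (shut). In form: [[[tx, ty, tz], roll, jaw], ...]. A call has 1 to 10 rows; each row is the pose to reach, as a shift and turn from the pose commanded when the call began, along the tool's axes at that moment; what a row does not reach only later rows make up. A row lasts 1/8 s, in which the tool goes at most 62.5 mm and 10.7 degrees, less where a joint would pass 70% of its speed; a pose out of reach is approached as far as the arm can. A call with a gripper value outside its range is refused whole. The fingers move at their own pace and stop on an object; the grip force is fixed at half the most. Time passes only in rows, so rows that repeat a pose let the fingers close. It gives the time, the measured TCP pose, the force, the opening and the grip force at its end, in the units of the state.
- robot.get_obs(): the state, without advancing time (a new reading comes with each control period).
- robot.snapshot(name): name is "side" or "top"; returns a dict with "image" (480x640x3 uint8, red, green, blue), "z_map" (480x640 float32, m along the optical axis (not along the pixel's ray), 0 where there is no reading), "mtx" (3x3 intrinsics, pixels), "R" (3x3) and "t" (3): a world point X has camera coordinates R X + t. Camera axes: x right, y down, z forward; pixel columns grow to the right and rows downward; lengths in m; the calibration is good to about 2 mm. A picture is of the moment at which its call begins.
- robot.close_job(): hands the job in; it is judged then, once.
The state is a dict: "time": time; "joint_positions": joint angles; "qvel": joint speeds; "joint_torque": joint torques, N m; "tool_pos": TCP position; "ee_rot": TCP orientation; "wrist_force": force on the tool from outside, world axes, zero at the start; "wrist_torque": the same for the moment, N m; "width": finger opening in m; "finger_force": force on a finger pad.
Only numpy, scipy, OpenCV 4.12 (cv2) and the standard library are available. Lean on these libraries where they do the work, as an engineer would, in place of code of your own. Each camera call takes 0.05 s, during which the arm holds its last target. There are 200 camera calls.

## Task

Stand the square grey cement planter upright in the blue vise, in the middle between its sliding jaw and its fixed fence, with its sides square to the jaws, and let go. Then turn the star wheel clockwise, one spoke after another, until the jaw has pushed the planter flush against the fence and just firmly holds it, and stop there, because fresh cement cracks if it is overtightened. Move the jaw only with the wheel, be gentle with it, and leave everything else on the table where it is.

Things in the scene. Friction and masses are not known exactly. Their poses are not given: they have to be found in the camera images.
- planter: Loose square planter of grey cement, open at the top: 58 x 58 mm outside, 80 mm tall, walls 7 mm, about 0.3 kg. Origin: centre of its underside; z up; x and y square to its sides. It stands on the table to the left of the vise.
- vise: Blue bench vise fixed to the table, pose varies. Base plate 12 mm thick, from x = -185 to +115 mm and y = +-65 mm in its frame. Origin on the table surface, on the vise's middle line. x axis: closing direction, from wheel to fence; z up. At x = -140 mm a gear housing 75 x 85 mm, top 60 mm above the table, carries the star wheel's upright axis. Across the +x end stands the steel fence.
- fence_mid (a point): Point on the base plate (12 mm above the table) at x = 59 mm of the vise frame: middle of the range in which the fence may be set. The steel fence is 70 mm wide, 18 mm thick, top 57 mm above the table; its face, which looks to the jaw, stands anywhere from 8 mm before to 8 mm beyond this point along x, set differently each time and not reported.
- bay (a point): Point on top of the base plate (12 mm above the table) on the middle line, at x = +14 mm of the vise frame: a good place for the middle of the planter's underside; there it always clears jaw and fence by 7 mm or more.
- jaw: Sliding steel jaw, 70 mm wide, top 58 mm above the table, axes as the vise's. Origin: middle of its clamping face's lower edge, on the base plate; the face looks along +x. Geared to the wheel through springs (8 N per mm): until it meets resistance it moves 12 mm along +x per radian turned clockwise. Starts at x = -32 to -24 mm of the vise frame. It slides the planter along the plate to the fence.
- star_wheel: Star wheel on an upright axis: black hub 40 mm across, 24 mm high, and five level steel spokes 10 mm thick, 72 degrees apart, ending in 18 mm balls centred 80 mm from the axis. Origin: on the axis at the spokes' height, 97 mm above the table; x axis along the spoke with the yellow ball (others red), z up. Clockwise from above closes the jaw, 1.5 to 3.7 rad in all.
- spoke (a point): Point on the yellow-balled spoke, 65 mm from the axis. Stiff wheel, stays where left: while it turns it takes 0.32 N m (5 N pushing here, 1 N less once stopped), and each newton of clamping adds 0.012 N m (0.18 N here). Once the planter is on the fence, clamping rises by about 90 N per radian turned. Well held: 6 to 26 N, aim at 12 to 15 N (7 to 8 N here); it cracks at 32 N (11 N here).
- succulent: Bystander: dark round pot with a small plant, 62 mm wide, 75 mm tall. Origin under its centre.
- nursery_pot: Bystander: black plastic nursery pot, 64 mm wide, 62 mm tall. Origin under its centre.
- glue: Bystander: white glue bottle with an orange cap, 44 mm wide, 100 mm tall. Origin under its centre.
- paper_cup: Bystander: white paper cup, 68 mm wide, 75 mm tall. Origin under its centre.
- pen_red: Bystander: black marker pen with red end, lying, 130 x 14 mm. Origin under its middle, x along it.
- pen_green: Bystander: black marker pen with green end, lying, 130 x 14 mm. Origin under its middle, x along it.
- brush: Bystander: paint brush, lying, 160 mm long, x along it. Origin under its middle.
Not all that is in view belongs to the job. What is shaped like the planter but yellow is not meant.

How it is judged:
On the way, in this order (a step that is already met when the one before it is completed fails the run):
1. the planter stands upright and loose on the vise's plate between jaw and fence (z of planter in the frame of vise between 0.006 and 0.018 m and y of planter in the frame of vise between -0.015 and 0.015 m and x of planter in the frame of vise between -0.01 and 0.045 m and angle between planter's own z axis and vertical below 0.06 rad and contact force between the fingers and planter below 0.1 N and contact force between jaw and planter below 4 N), for 0.2 s.
2. the jaw holds the planter with at least 6 N (z of planter in the frame of vise between 0.006 and 0.018 m and y of planter in the frame of vise between -0.015 and 0.015 m and x of planter in the frame of vise between -0.01 and 0.045 m and angle between planter's own z axis and vertical below 0.06 rad and contact force between jaw and planter above 6 N), for 0.2 s.
At the end, for the whole second after the job is handed in: The planter stands upright (within 0.06 rad) on the vise's base plate, within 15 mm of the middle line and square to the jaws within 0.06 rad, clamped by the jaw against the fence with 6 to 30 N; planter and wheel are at rest (all of step 2 and contact force between jaw and planter below 30 N and (angle between the x axis of planter and the x axis of vise, either way round below 0.06 rad or angle between the y axis of planter and the x axis of vise, either way round below 0.06 rad) and linear speed of planter below 0.01 m/s and angular speed of star_wheel below 0.05 rad/s); the robot touches nothing.
It fails at once if the planter is cracked: the jaw presses it with more than 32 N (contact force between jaw and planter above 32 N).
It fails at once if the robot strains the star wheel with more than 25 N (contact force between anything else and star_wheel above 25 N).
It fails at once if the robot pushes the jaw itself with more than 10 N (contact force between any of the fingers, the arm and jaw above 10 N).
It fails at once if a bystander is moved more than 30 mm (distance of any of succulent, nursery_pot, glue, paper_cup, pen_red, pen_green, brush from where it was at the start of the episode above 0.03 m).
It also fails if it takes over 72 s, if anything falls off the work surface, if the arm or the gripper's body presses on something with over 40 N, if the wrist force passes 120 N, or if a joint passes its speed limit or range.

## Working session

There is one attempt and no reset: what is moved stays moved. The work goes in short steps, Python scripts to look and compute and a tool call to move; the robot and the scene stay as the last step left them, time stands still between calls to the robot, and variables do not carry over. Pictures are saved under pics/ and viewed, at most 10 in all, crops included, and the job is handed in when it is done.

Besides the shell and the picture viewer there is one more tool, called by a JSON object that holds its "fn" and its "kwargs". carry_out: Moves the arm, as the interface text tells. Its arguments: {"type":"object","properties":{"steps":{"type":"array","items":{"type":"array"}}},"required":["steps"]}

```bash
mkdir -p pics; ls; cat > h.py <<'E'
import numpy as np, cv2
from bench import robot
def snap(n):
    s=robot.snapshot(n); K=s["mtx"];z=s["z_map"];v,u=np.mgrid[:480,:640]
    pc=np.stack([(u-K[0,2])/K[0,0]*z,(v-K[1,2])/K[1,1]*z,z],-1)
    P=(pc-s["t"])@s["R"]; P[z==0]=np.nan
    return s,P
def save(n,im): cv2.imwrite("pics/"+n,im[:,:,::-1])
E
python3 - <<'E'
from h import *
for n in("top","side"):
    s,P=snap(n); save(n+"1.png",s["image"]); np.savez(n+"1.npz",P=P,im=s["image"],K=s["mtx"],R=s["R"],t=s["t"])
    print(n,-s["R"].T@s["t"],s["mtx"][0,0])
print(robot.get_obs())
E
```

```text
pics
top [0.49591389 0.09972519 1.02752183] 445.98029225000346
side [0.01896807 0.70276878 0.76102241] 518.242707850569
{'time': 0.1, 'joint_positions': array([-1.32811947e+00,  8.78754164e-02,  1.37210153e+00, -2.26419951e-05,
        1.68361471e+00, -1.03094392e-01]), 'qvel': array([-3.11064076e-05,  3.02113695e-04, -2.73328922e-03,  2.03277936e-04,
        1.81789503e-03, -1.00915274e-04]), 'joint_torque': array([ 1.15491635e-03, -3.41253126e+01, -3.03302443e+01,  7.18042022e-02,
        3.04387137e-02, -9.71632699e-05]), 'tool_pos': array([ 0.18627692, -0.51696037,  0.20442515]), 'ee_rot': array([-3.13960194e+00, -1.83337762e-04,  3.45768539e-01]), 'wrist_force': array([ 0.09968596, -0.42300233,  0.51542889]), 'wrist_torque': array([-0.00174606, -0.00394833, -0.02145589]), 'finger_force': 0.0, 'width': 0.09373314376557684}
```

View pics/top1.png

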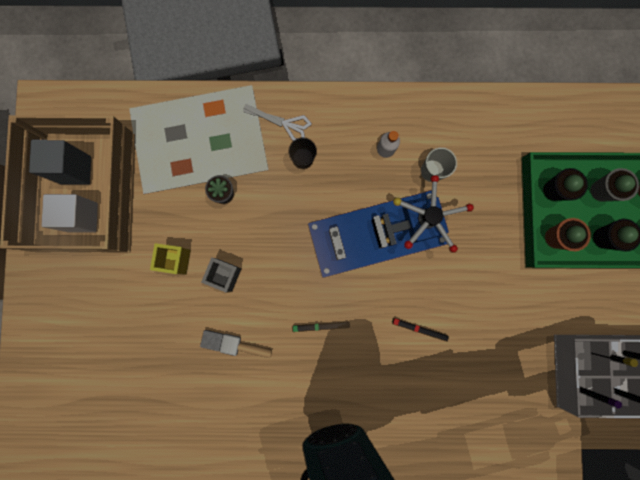

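View pics/side1.png

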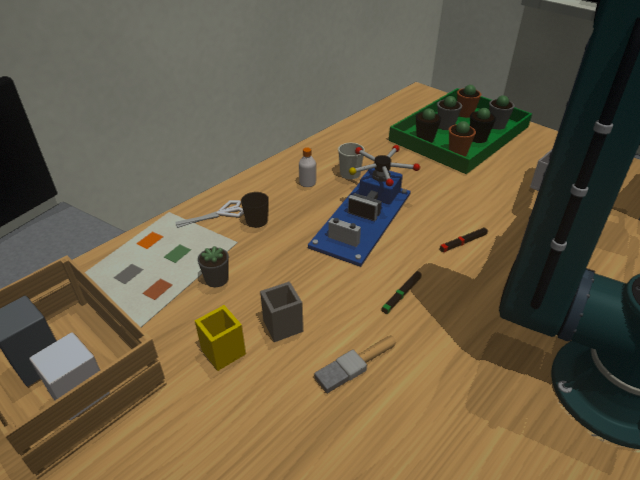

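Top view: the candidates shaped like the planter are the grey open box at (222,273) and the yellow one at (170,258). The grey boxes in the crate at (65,165)/(70,212) are closed. The grey one at (222,273) fits: grey, open, and left of the vise. The vise is at (380,232), with the fence at (337,242), jaw at (383,230), hub at (433,216) and yellow ball at (397,202). I'll measure these and make one enlarged crop.

```bash
cat >> h.py <<'E'
def planter(P,uv,r=32):
    u,v=uv; Q=P[v-r:v+r,u-r:u+r].reshape(-1,3); Q=Q[(Q[:,2]>.065+0*Q[:,2])]
    z=np.median(Q[:,2]); Q=Q[abs(Q[:,2]-z)<.006]
    c,sz,a=cv2.minAreaRect((Q[:,:2]*1000).astype(np.float32)); return c,sz,a,z,len(Q)
E
python3 - <<'E'
from h import *
d=np.load("top1.npz");P=d["P"];im=d["im"].astype(int)
print("planter",planter(P,(222,273)))
hsv=cv2.cvtColor(d["im"],cv2.COLOR_RGB2HSV)
m=(hsv[...,0]>100)&(hsv[...,0]<130)&(hsv[...,1]>120)&(abs(P[...,2]-.012)<.006)
m[:,:290]=0;m[:,470:]=0
Q=P[m];print("plate",len(Q),np.median(Q[:,2]))
r=cv2.minAreaRect((Q[:,:2]*1000).astype(np.float32));print(r,cv2.boxPoints(r))
for n,u,v in(("fence",337,242),("jaw",383,230)):
    q=P[v-30:v+30,u-20:u+20].reshape(-1,3);q=q[abs(q[:,2]-.057)<.005]
    print(n,len(q),cv2.minAreaRect((q[:,:2]*1000).astype(np.float32)))
reg=P[170:260,390:480];print("hubtop z",np.nanmax(reg[...,2]))
q=reg[(reg[...,2]>.103)].reshape(-1,3);
for n,u,v in(("y",397,202),("r1",436,179),("r2",470,207),("r3",453,248),("r4",408,245),("hub",433,216)):
    q=P[v-4:v+5,u-4:u+5].reshape(-1,3);q=q[q[:,2]>.085]; print(n,len(q),q.mean(0),q.max(0))
s=d["im"][140:310,140:480];save("crop1.png",cv2.resize(s,None,fx=2.3,fy=2.3,interpolation=cv2.INTER_CUBIC))
E
```

```text
planter ((509.1945495605469, 288.9700927734375), (58.81647491455078, 57.76680374145508), 68.88349151611328, np.float64(0.07842916038152205), 349)
plate 3456 0.010618387747682187
((609.9002685546875, -70.53182983398438), (127.03022003173828, 265.94573974609375), 15.41716480255127) [[ 513.32056    40.770943]
 [ 584.0209   -215.60495 ]
 [ 706.48     -181.8346  ]
 [ 635.77966    74.54129 ]]
fence 249 ((580.5350341796875, 34.9051628112793), (69.6393814086914, 18.9251766204834), 15.71454906463623)
jaw 193 ((609.1220092773438, -68.21017456054688), (69.89016723632812, 32.93178176879883), 15.999370574951172)
hubtop z 0.11183677255017892
y 61 [ 0.66377236 -0.08784101  0.10128243] [ 0.6718986  -0.07975189  0.10621051]
r1 54 [ 0.71240126 -0.16746164  0.10177649] [ 0.72159829 -0.16160103  0.10872549]
r2 56 [ 0.65263036 -0.23865068  0.10118776] [ 0.66234981 -0.23220707  0.10757837]
r3 66 [ 0.56695131 -0.20224301  0.10072636] [ 0.57551738 -0.19569274  0.10749222]
r4 61 [ 0.57396027 -0.1096751   0.10155725] [ 0.5810676  -0.10112944  0.10604569]
hub 81 [ 0.63282109 -0.16089466  0.10737064] [ 0.64167139 -0.15210508  0.11183677]
```

View pics/crop1.png

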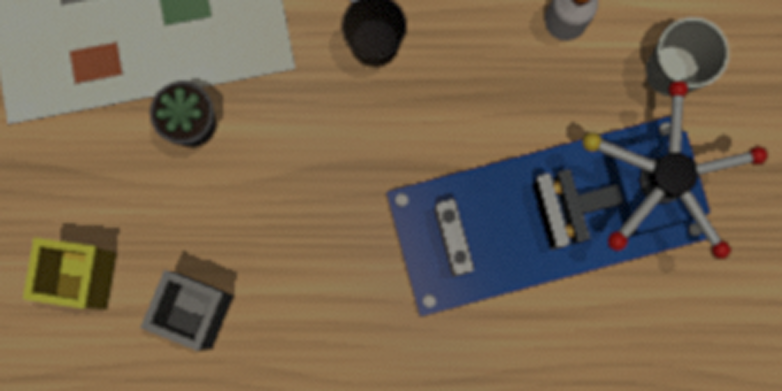

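The crop confirms it: the grey open planter is at crop (187,310), and the yellow one to its left is excluded. In the world frame:

| Item | Measurement |
|---|---|
| Planter centre | (0.509, 0.289), rim 58×58 at z 0.078, which agrees with the given sizes |
| Vise yaw | about 105.6° |
| Jaw-fence middle | (0.594, -0.0135), which agrees with the bay computed from the wheel axis |

```bash
cat >> h.py <<'E'
from scipy.spatial.transform import Rotation as Ro
def go(target,yaw=None):
    o=robot.get_obs(); R=Ro.from_euler("xyz",o["ee_rot"])
    s=R.inv().apply(np.array(target)-o["tool_pos"]); 
    y0=np.degrees(o["ee_rot"][2]); 
    r=0 if yaw is None else -((yaw-y0+180)%360-180)/10
    print("shift",s.round(4),"roll",round(r,3),"yaw",y0.round(2)); return s,r
E
python3 - <<'E'
from h import *
go([.5092,.2890,.16],68.9);go([.5092,.2890,.04],68.9)
E
```

```text
shift [ 0.577  -0.6487  0.0458] roll -4.909 yaw 19.81
shift [ 0.5769 -0.6485  0.1658] roll -4.909 yaw 19.81
```

{"fn": "carry_out", "kwargs": {"steps": [[[0.577,-0.649,0.046],-4.91,-1],[[0.577,-0.649,0.046],-4.91,-1],[[0.577,-0.649,0.046],-4.91,-1],[[0.577,-0.649,0.046],-4.91,-1],[[0.577,-0.649,0.046],-4.91,-1],[[0.577,-0.649,0.046],-4.91,-1],[[0.577,-0.649,0.046],-4.91,-1],[[0.577,-0.649,0.046],-4.91,-1],[[0.577,-0.649,0.046],-4.91,-1],[[0.577,-0.649,0.046],-4.91,-1]]}}

```text
time: 1.35
tool_pos: [0.4186, 0.064, 0.1721]
ee_rot: [3.141, 0.0, 1.203]
wrist_force: [0.6, -0.7, 0.4]
width: 0.0941
finger_force: 0.0
```

```bash
python3 - <<'E'
from h import *
go([.5092,.2890,.16],68.9)
E
```

```text
shift [0.2425 0.0036 0.012 ] roll 0.003 yaw 68.93
```

{"fn": "carry_out", "kwargs": {"steps": [[[0.22,0.003,0.01],0,-1],[[0.22,0.003,0.01],0,-1],[[0.22,0.003,0.01],0,-1],[[0.22,0.003,0.01],0,-1],[[0.22,0.003,0.01],0,-1],[[0.22,0.003,0.01],0,-1],[[0.22,0.003,0.01],0,-1]]}}

```text
time: 2.22
tool_pos: [0.5003, 0.2649, 0.1627]
ee_rot: [3.141, 0.0, 1.201]
wrist_force: [0.2, -0.1, -0.2]
width: 0.0936
finger_force: 0.0
```

```bash
python3 - <<'E'
from h import *
s,P=snap("top"); save("top2.png",s["image"])
go([.5092,.2890,.04],68.9)
E
```

```text
shift [ 0.0257 -0.0005  0.1228] roll -0.008 yaw 68.82
```

{"fn": "carry_out", "kwargs": {"steps": [[[0.026,0,0.03],0,-1],[[0.026,0,0.08],0,-1],[[0.026,0,0.123],0,-1],[[0.026,0,0.123],0,-1],[[0.026,0,0.123],0,1],[[0.026,0,0.123],0,1],[[0.026,0,0.123],0,1],[[0.026,0,0.123],0,1],[[0.026,0,0.123],0,1],[[0.026,0,0.123],0,1]]}}

```text
time: 3.52
tool_pos: [0.5102, 0.2908, 0.0405]
ee_rot: [3.141, -0.001, 1.203]
wrist_force: [-1.1, 0.5, 4.6]
width: 0.0579
finger_force: 30.0
```

```bash
python3 - <<'E'
from h import *
go([.5934,-.0116,.16],105.6)
E
```

```text
shift [-0.252   0.1865 -0.1196] roll -3.668 yaw 68.92
```

{"fn": "carry_out", "kwargs": {"steps": [[[0,0,-0.06],0,1],[[0,0,-0.12],0,1],[[-0.05,0.037,-0.12],-0.7,1],[[-0.1,0.075,-0.12],-1.4,1],[[-0.15,0.11,-0.12],-2.1,1],[[-0.2,0.148,-0.12],-2.9,1],[[-0.252,0.1865,-0.12],-3.67,1],[[-0.252,0.1865,-0.12],-3.67,1],[[-0.252,0.1865,-0.12],-3.67,1],[[-0.252,0.1865,-0.12],-3.67,1]]}}

```text
time: 4.78
tool_pos: [0.5926, -0.0104, 0.1588]
ee_rot: [-3.14, -0.001, 1.845]
wrist_force: [0.4, -0.9, -2.0]
width: 0.0579
finger_force: 30.0
```

```bash
python3 - <<'E'
from h import *
go([.5934,-.0116,.053],105.6)
s,P=snap("top"); print(planter(P,(370,226),60))
E
```

```text
shift [-0.0015  0.0006  0.1057] roll 0.01 yaw 105.7
((557.6937866210938, 8.85348129272461), (88.86557006835938, 137.10206604003906), 86.26927185058594, np.float64(0.5382103897231878), 1959)
```

{"fn": "carry_out", "kwargs": {"steps": [[[-0.001,0.001,0.05],0,1],[[-0.001,0.001,0.09],0,1],[[-0.001,0.001,0.1],0,1],[[-0.001,0.001,0.1055],0,1],[[-0.001,0.001,0.1055],0,1],[[-0.001,0.001,0.1055],0,-1],[[-0.001,0.001,0.1055],0,-1],[[-0.001,0.001,0.1055],0,-1],[[-0.001,0.001,0.1055],0,-1],[[-0.001,0.001,0.1055],0,-1]]}}

```text
time: 6.08
tool_pos: [0.5944, -0.0126, 0.0539]
ee_rot: [3.142, 0.0, 1.843]
wrist_force: [0.2, -0.8, 0.1]
width: 0.094
finger_force: 0.0
```

{"fn": "carry_out", "kwargs": {"steps": [[[0,0,-0.06],0,-1],[[0,0,-0.12],0,-1],[[0,0,-0.13],0,-1],[[-0.08,0.15,-0.13],0,1],[[-0.08,0.15,-0.13],0,1],[[-0.08,0.15,-0.13],0,1],[[-0.08,0.15,-0.13],0,1],[[-0.08,0.15,-0.13],0,1],[[-0.08,0.15,-0.13],0,1],[[-0.08,0.15,-0.13],0,1]]}}

```text
time: 7.32
tool_pos: [0.7597, -0.0488, 0.1861]
ee_rot: [3.139, 0.001, 1.844]
wrist_force: [-0.0, -0.3, 0.0]
width: 0.0276
finger_force: 0.0
```

```bash
python3 - <<'E'
from h import *
s,P=snap("top"); save("top3.png",s["image"][100:340,200:520].repeat(2,0).repeat(2,1))
h=P[...,2]; u0,u1,v0,v1=330,400,190,280
Q=P[v0:v1,u0:u1].reshape(-1,3); Q=Q[(Q[:,2]>.08)&(Q[:,2]<.097)]; print(len(Q),np.median(Q[:,2]))
print(cv2.minAreaRect((Q[:,:2]*1000).astype(np.float32)))
E
```

```text
230 0.0902257294450261
((596.416259765625, -12.799129486083984), (58.33831024169922, 55.8407096862793), 15.218708992004395)
```

View pics/top3.png

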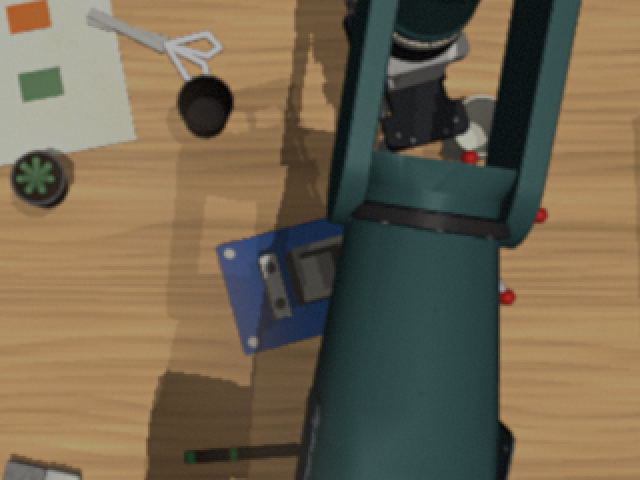

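The planter stands between fence and arm at crop (315,272), 15.2° and square to the vise, with centre error ≤3 mm. Next is the wheel: centre (0.6345,-0.162), with spokes at 67.5° + k·72°. I'll push the spoke at 211.5° clockwise with closed fingers, tool x tangential.

```bash
cat >> h.py <<'E'
C=np.array([.6345,-.162])
def fp(phi,d,z=.08,r=.056):
    a=np.radians(phi); u=np.array([np.cos(a),np.sin(a)]); n=np.array([-u[1],u[0]])
    p=C+r*u+d*n; return [p[0],p[1],z],phi-90
def rows(l):
    o=robot.get_obs(); R=Ro.from_euler("xyz",o["ee_rot"]); y0=np.degrees(o["ee_rot"][2]); out=[]
    for t,y in l:
        s=R.inv().apply(np.array(t)-o["tool_pos"]); r=-((y-y0+180)%360-180)/10
        out.append([[round(float(x),4) for x in s],round(float(r),2),1])
    print(out)
def tq():
    o=robot.get_obs(); f=o["wrist_force"]; q=o["tool_pos"][:2]-C
    d=dict(t=o["time"],M=q[0]*f[1]-q[1]*f[0]+o["wrist_torque"][2],f=f.round(2),tz=o["wrist_torque"].round(3),p=o["tool_pos"].round(4),yaw=np.degrees(o["ee_rot"][2]).round(2)); print(d)
E
python3 - <<'E'
from h import *
tq(); rows([fp(211.5,.026,.19),fp(211.5,.026,.08)])
E
```

```text
{'t': 7.375, 'M': np.float64(0.023928501529650967), 'f': array([ 0.03, -0.15,  0.3 ]), 'tz': array([-0.056, -0.102,  0.047]), 'p': array([ 0.7598, -0.0489,  0.1859]), 'yaw': np.float64(105.63)}
[[[-0.1155, -0.1979, -0.0044], -1.59, 1], [[-0.1153, -0.1981, 0.1056], -1.59, 1]]
```

{"fn": "carry_out", "kwargs": {"steps": [[[-0.1155,-0.198,-0.004],-1.59,1],[[-0.1155,-0.198,-0.004],-1.59,1],[[-0.1155,-0.198,-0.004],-1.59,1],[[-0.1155,-0.198,-0.004],-1.59,1],[[-0.1155,-0.198,-0.004],-1.59,1],[[-0.1155,-0.198,-0.004],-1.59,1],[[-0.1155,-0.198,-0.004],-1.59,1],[[-0.1155,-0.198,-0.004],-1.59,1]]}}

```text
time: 8.38
tool_pos: [0.6014, -0.2127, 0.1876]
ee_rot: [-3.141, -0.0, 2.123]
wrist_force: [-0.3, 0.3, -0.5]
width: 0.0004
finger_force: 0.0
```

```bash
python3 - <<'E'
from h import *
tq(); rows([fp(211.5,.026,.19),fp(211.5,.026,.08)])
s,P=snap("side"); save("side2.png",s["image"][60:300,250:570].repeat(2,0).repeat(2,1))
E
```

```text
{'t': 8.375, 'M': np.float64(0.03997759311341843), 'f': array([-0.3 ,  0.28, -0.46]), 'tz': array([-0.003, -0.102,  0.064]), 'p': array([ 0.6014, -0.2127,  0.1876]), 'yaw': np.float64(121.61)}
[[[-0.0001, -0.0013, -0.0024], 0.01, 1], [[-0.0001, -0.0013, 0.1076], 0.01, 1]]
```

View pics/side2.png

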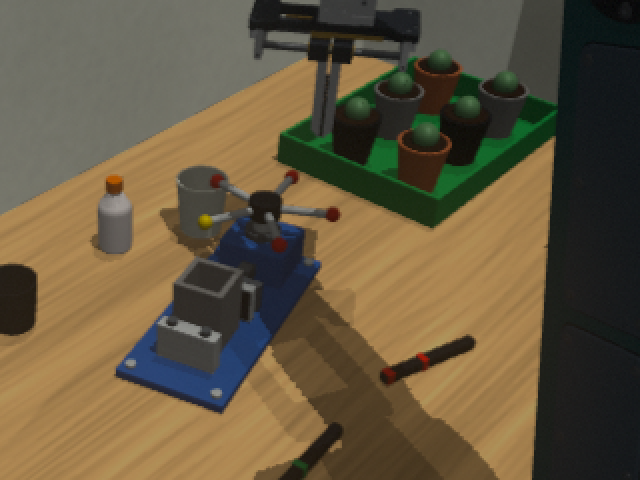

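The side view shows the planter upright at (208,305) with a clear gap to the jaw at (248,298). The closed fingers end near (322,130) above the wheel, and the spokes are free. Descending now.

{"fn": "carry_out", "kwargs": {"steps": [[[0,-0.001,0.04],0,1],[[0,-0.001,0.08],0,1],[[0,-0.001,0.107],0,1],[[0,-0.001,0.107],0,1],[[0,-0.001,0.107],0,1]]}}

```text
time: 9.05
tool_pos: [0.6009, -0.2144, 0.0823]
ee_rot: [3.14, 0.002, 2.121]
wrist_force: [1.2, -1.2, 0.6]
width: 0.0001
finger_force: 0.0
```

```bash
python3 - <<'E'
from h import *
tq(); rows([fp(211.5,.026-.0025*i) for i in range(1,5)]+[fp(211.5-2.5*i,.016) for i in range(1,7)])
E
```

```text
{'t': 9.05, 'M': np.float64(0.11429122993350169), 'f': array([ 1.24, -1.17,  0.64]), 'tz': array([-0.016, -0.137,  0.01 ]), 'p': array([ 0.6009, -0.2144,  0.0823]), 'yaw': np.float64(121.54)}
[[[0.0036, 0.0, 0.0023], 0.0, 1], [[0.0061, 0.0, 0.0023], 0.0, 1], [[0.0086, 0.0, 0.0023], 0.0, 1], [[0.0111, 0.0, 0.0023], 0.0, 1], [[0.0135, -0.0006, 0.0023], 0.25, 1], [[0.016, -0.0011, 0.0023], 0.5, 1], [[0.0185, -0.0016, 0.0023], 0.75, 1], [[0.0211, -0.0019, 0.0023], 1.0, 1], [[0.0236, -0.0021, 0.0023], 1.25, 1], [[0.0261, -0.0022, 0.0023], 1.5, 1]]
```

{"fn": "carry_out", "kwargs": {"steps": [[[0.0036,0.0,0.002],0.0,1],[[0.0061,0.0,0.002],0.0,1],[[0.0086,0.0,0.002],0.0,1],[[0.011,0.0,0.002],0.0,1],[[0.0135,-0.0006,0.002],0.25,1],[[0.016,-0.0011,0.002],0.5,1],[[0.0185,-0.0016,0.002],0.75,1],[[0.021,-0.0019,0.002],1.0,1],[[0.0236,-0.0021,0.002],1.25,1],[[0.026,-0.0022,0.002],1.5,1]]}}

```text
time: 10.3
tool_pos: [0.5856, -0.1952, 0.0794]
ee_rot: [3.14, 0.005, 1.857]
wrist_force: [2.4, -3.1, -1.5]
width: 0.0004
finger_force: 2.4
```

```bash
python3 - <<'E'
from h import *
tq(); rows([fp(196.5-3.5*i,.016) for i in range(1,11)])
E
```

```text
{'t': 10.3, 'M': np.float64(0.32238944405042014), 'f': array([ 2.4 , -3.08, -1.45]), 'tz': array([-0.752, -0.597,  0.092]), 'p': array([ 0.5856, -0.1952,  0.0794]), 'yaw': np.float64(106.4)}
[[[0.0054, -0.0005, -0.0006], 0.34, 1], [[0.0089, -0.0012, -0.0007], 0.69, 1], [[0.0124, -0.0016, -0.0007], 1.04, 1], [[0.0159, -0.0019, -0.0007], 1.39, 1], [[0.0195, -0.0019, -0.0007], 1.74, 1], [[0.023, -0.0017, -0.0007], 2.09, 1], [[0.0266, -0.0013, -0.0007], 2.44, 1], [[0.0301, -0.0007, -0.0008], 2.79, 1], [[0.0335, 0.0002, -0.0008], 3.14, 1], [[0.0369, 0.0012, -0.0008], 3.49, 1]]
```

{"fn": "carry_out", "kwargs": {"steps": [[[0.0054,-0.0005,-0.0007],0.34,1],[[0.0089,-0.0012,-0.0007],0.69,1],[[0.0124,-0.0016,-0.0007],1.04,1],[[0.0159,-0.0019,-0.0007],1.39,1],[[0.0195,-0.0019,-0.0007],1.74,1],[[0.023,-0.0017,-0.0007],2.09,1],[[0.0266,-0.0013,-0.0007],2.44,1],[[0.03,-0.0007,-0.0008],2.79,1],[[0.0335,0.0002,-0.0008],3.14,1],[[0.0369,0.0012,-0.0008],3.49,1]]}}

```text
time: 11.55
tool_pos: [0.5755, -0.16, 0.0798]
ee_rot: [3.139, 0.004, 1.247]
wrist_force: [1.8, -6.0, -0.9]
width: 0.0007
finger_force: 2.4
```

```bash
cat >> h.py <<'E'
def phi():
    q=robot.get_obs()["tool_pos"][:2]-C; r=np.hypot(*q)
    print("spoke",(np.degrees(np.arctan2(q[1],q[0])-np.arcsin(.013/r))%360).round(2),"r",r.round(4))
E
python3 - <<'E'
from h import *
tq(); phi(); rows([fp(161.5-3.5*i,.016) for i in range(1,11)])
E
```

```text
{'t': 11.55, 'M': np.float64(0.3465535880208072), 'f': array([ 1.79, -5.97, -0.93]), 'tz': array([-0.993, -0.295, -0.002]), 'p': array([ 0.5755, -0.16  ,  0.0798]), 'yaw': np.float64(71.44)}
spoke 165.31 r 0.0591
[[[0.0042, -0.0003, -0.0002], 0.34, 1], [[0.0077, -0.0009, -0.0002], 0.69, 1], [[0.0113, -0.0014, -0.0002], 1.04, 1], [[0.0148, -0.0016, -0.0002], 1.39, 1], [[0.0184, -0.0016, -0.0003], 1.74, 1], [[0.0219, -0.0014, -0.0003], 2.09, 1], [[0.0255, -0.001, -0.0003], 2.44, 1], [[0.029, -0.0004, -0.0003], 2.79, 1], [[0.0324, 0.0005, -0.0003], 3.14, 1], [[0.0358, 0.0015, -0.0003], 3.49, 1]]
```

{"fn": "carry_out", "kwargs": {"steps": [[[0.0042,-0.0003,0],0.34,1],[[0.0077,-0.0009,0],0.69,1],[[0.0113,-0.0014,0],1.04,1],[[0.0148,-0.0016,0],1.39,1],[[0.0184,-0.0016,0],1.74,1],[[0.022,-0.0014,0],2.09,1],[[0.0255,-0.001,0],2.44,1],[[0.029,-0.0004,0],2.79,1],[[0.0324,0.0005,0],3.14,1],[[0.0358,0.0015,0],3.49,1]]}}

```text
time: 12.8
tool_pos: [0.5872, -0.1268, 0.0798]
ee_rot: [3.138, 0.004, 0.637]
wrist_force: [-1.3, -5.3, -0.3]
width: 0.0003
finger_force: 2.5
```

```bash
python3 - <<'E'
from h import *
tq(); phi(); rows([fp(126.5-2*i,.016) for i in range(1,7)])
E
```

```text
{'t': 12.8, 'M': np.float64(0.30389005256023377), 'f': array([-1.32, -5.31, -0.32]), 'tz': array([-1.055,  0.303,  0.006]), 'p': array([ 0.5872, -0.1268,  0.0798]), 'yaw': np.float64(36.52)}
spoke 130.66 r 0.059
[[[0.0031, -0.0001, -0.0002], 0.2, 1], [[0.0051, -0.0006, -0.0002], 0.4, 1], [[0.0071, -0.0009, -0.0003], 0.6, 1], [[0.0091, -0.0013, -0.0003], 0.8, 1], [[0.0111, -0.0015, -0.0003], 1.0, 1], [[0.0131, -0.0017, -0.0003], 1.2, 1]]
```

{"fn": "carry_out", "kwargs": {"steps": [[[0.0031,-0.0001,0],0.2,1],[[0.0051,-0.0006,0],0.4,1],[[0.0071,-0.0009,0],0.6,1],[[0.0091,-0.0013,0],0.8,1],[[0.0111,-0.0015,0],1.0,1],[[0.0131,-0.0017,0],1.2,1]]}}

```text
time: 13.55
tool_pos: [0.5961, -0.1175, 0.0798]
ee_rot: [3.138, 0.004, 0.429]
wrist_force: [-2.5, -5.3, 0.9]
width: 0.0003
finger_force: 2.4
```

```bash
python3 - <<'E'
from h import *
tq(); phi(); rows([fp(114.5-1.5*i,.016) for i in range(1,5)])
s,P=snap("side"); save("side3.png",cv2.resize(s["image"][140:280,290:470],None,fx=4,fy=4,interpolation=cv2.INTER_CUBIC))
E
```

```text
{'t': 13.55, 'M': np.float64(0.30813157408234987), 'f': array([-2.45, -5.34,  0.91]), 'tz': array([-0.927,  0.474, -0.006]), 'p': array([ 0.5961, -0.1175,  0.0798]), 'yaw': np.float64(24.57)}
spoke 118.0 r 0.0588
[[[0.0019, 0.0001, -0.0003], 0.16, 1], [[0.0034, -0.0003, -0.0003], 0.31, 1], [[0.0049, -0.0006, -0.0003], 0.46, 1], [[0.0064, -0.0009, -0.0003], 0.61, 1]]
```

View pics/side3.png

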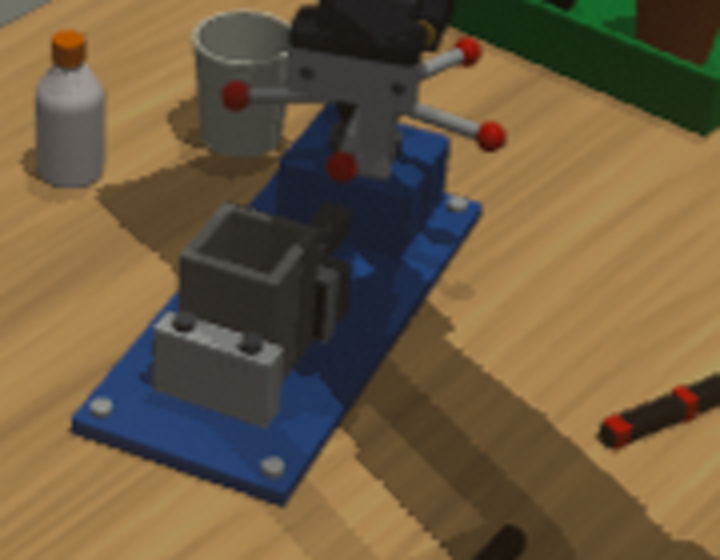

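The jaw (325,290) now touches the planter, and the planter's front is nearly at the fence (215,350). The torque is still at the free value, so I'll continue in small steps.

{"fn": "carry_out", "kwargs": {"steps": [[[0.002,0.0,0],0.16,1],[[0.0034,-0.0003,0],0.31,1],[[0.005,-0.0006,0],0.46,1],[[0.0064,-0.0009,0],0.61,1]]}}

```text
time: 14.1
tool_pos: [0.6012, -0.1135, 0.0797]
ee_rot: [3.139, 0.004, 0.323]
wrist_force: [-3.3, -5.0, 0.5]
width: 0.0004
finger_force: 2.4
```

```bash
python3 - <<'E'
from h import *
tq(); phi(); rows([fp(108.5-1.5*i,.016) for i in range(1,4)])
E
```

```text
{'t': 14.1, 'M': np.float64(0.34021991091527265), 'f': array([-3.33, -4.96,  0.48]), 'tz': array([-0.758,  0.704,  0.013]), 'p': array([ 0.6012, -0.1135,  0.0797]), 'yaw': np.float64(18.5)}
spoke 111.71 r 0.0589
[[[0.0017, 0.0002, -0.0003], 0.15, 1], [[0.0031, -0.0001, -0.0003], 0.3, 1], [[0.0046, -0.0005, -0.0003], 0.45, 1]]
```

{"fn": "carry_out", "kwargs": {"steps": [[[0.0017,0.0002,0],0.15,1],[[0.0031,-0.0001,0],0.3,1],[[0.0046,-0.0005,0],0.45,1]]}}

```text
time: 14.48
tool_pos: [0.6051, -0.111, 0.0797]
ee_rot: [3.14, 0.004, 0.245]
wrist_force: [-3.6, -3.1, 1.4]
width: 0.0007
finger_force: 2.5
```

```bash
python3 - <<'E'
from h import *
tq(); phi(); rows([fp(104-1.5*i,.016) for i in range(1,4)])
E
```

```text
{'t': 14.475, 'M': np.float64(0.28480251417684704), 'f': array([-3.61, -3.07,  1.39]), 'tz': array([-0.623,  0.74 ,  0.01 ]), 'p': array([ 0.6051, -0.111 ,  0.0797]), 'yaw': np.float64(14.01)}
spoke 107.16 r 0.0588
[[[0.0016, 0.0002, -0.0003], 0.15, 1], [[0.0031, -0.0002, -0.0003], 0.3, 1], [[0.0046, -0.0005, -0.0003], 0.45, 1]]
```

{"fn": "carry_out", "kwargs": {"steps": [[[0.0016,0.0002,0],0.15,1],[[0.0031,-0.0002,0],0.3,1],[[0.0046,-0.0005,0],0.45,1]]}}

```text
time: 14.85
tool_pos: [0.6093, -0.1089, 0.0797]
ee_rot: [3.141, 0.005, 0.166]
wrist_force: [-5.4, -2.1, 2.8]
width: 0.0006
finger_force: 2.5
```

```bash
python3 - <<'E'
from h import *
tq(); phi(); rows([fp(99.5-1.5*i,.016) for i in range(1,4)])
E
```

```text
{'t': 14.85, 'M': np.float64(0.3761212996107027), 'f': array([-5.44, -2.06,  2.78]), 'tz': array([-0.37 ,  0.843,  0.035]), 'p': array([ 0.6093, -0.1089,  0.0797]), 'yaw': np.float64(9.53)}
spoke 102.61 r 0.0588
[[[0.0016, 0.0002, -0.0003], 0.15, 1], [[0.003, -0.0002, -0.0003], 0.3, 1], [[0.0045, -0.0005, -0.0003], 0.45, 1]]
```

{"fn": "carry_out", "kwargs": {"steps": [[[0.0016,0.0002,0],0.15,1],[[0.003,-0.0002,0],0.3,1]]}}

```text
time: 15.1
tool_pos: [0.6121, -0.1076, 0.0797]
ee_rot: [3.141, 0.005, 0.114]
wrist_force: [-5.0, 0.0, 2.1]
width: 0.0004
finger_force: 2.5
```

```bash
python3 - <<'E'
from h import *
tq(); phi(); rows([fp(96.5-1.5*i,.016) for i in range(1,4)])
E
```

```text
{'t': 15.1, 'M': np.float64(0.26490875995355434), 'f': array([-4.97,  0.04,  2.06]), 'tz': array([-0.172,  0.9  , -0.004]), 'p': array([ 0.6121, -0.1076,  0.0797]), 'yaw': np.float64(6.54)}
spoke 99.63 r 0.0588
[[[0.0016, 0.0002, -0.0004], 0.15, 1], [[0.0031, -0.0002, -0.0004], 0.3, 1], [[0.0045, -0.0005, -0.0004], 0.45, 1]]
```

{"fn": "carry_out", "kwargs": {"steps": [[[0.0016,0.0002,0],0.15,1],[[0.0031,-0.0002,0],0.3,1]]}}

```text
time: 15.35
tool_pos: [0.6151, -0.1065, 0.0797]
ee_rot: [-3.141, 0.005, 0.062]
wrist_force: [-4.6, -0.4, 2.4]
width: 0.0003
finger_force: 2.6
```

```bash
cat >> h.py <<'E'
def T():
    o=robot.get_obs(); t=o["wrist_torque"][:2]-[-.01,-.1]; y=o["ee_rot"][2]
    ty=[-np.sin(y),np.cos(y)]; tx=[np.cos(y),np.sin(y)]
    print("T",np.hypot(*t).round(3),"tang",(t@ty).round(3),"rad",(t@tx).round(3))
E
python3 - <<'E'
from h import *
tq(); phi(); T(); rows([fp(93.5-1.5*i,.016) for i in range(1,4)])
s,P=snap("side"); save("side4.png",cv2.resize(s["image"][170:270,300:400],None,fx=6,fy=6,interpolation=cv2.INTER_CUBIC))
E
```

```text
{'t': 15.35, 'M': np.float64(0.3151925893424323), 'f': array([-4.64, -0.4 ,  2.37]), 'tz': array([-0.033,  0.911,  0.05 ]), 'p': array([ 0.6151, -0.1065,  0.0797]), 'yaw': np.float64(3.56)}
spoke 96.51 r 0.0588
T 1.011 tang 1.01 rad 0.04
[[[0.0015, 0.0002, -0.0003], 0.16, 1], [[0.0029, -0.0002, -0.0003], 0.31, 1], [[0.0044, -0.0005, -0.0003], 0.46, 1]]
```

View pics/side4.png

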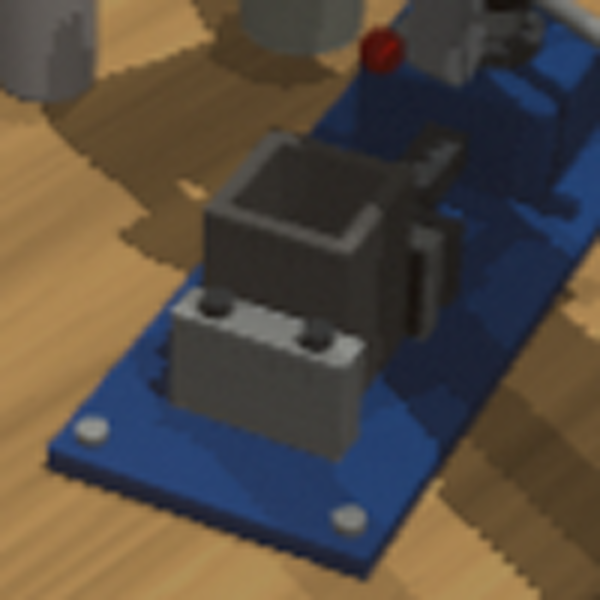

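{"fn": "carry_out", "kwargs": {"steps": [[[0.0015,0.0002,0],0.16,1],[[0.003,-0.0002,0],0.31,1]]}}

```text
time: 15.65
tool_pos: [0.6183, -0.1055, 0.0796]
ee_rot: [-3.14, 0.004, 0.009]
wrist_force: [-5.6, 0.9, 2.0]
width: 0.0003
finger_force: 2.7
```

```bash
python3 - <<'E'
from h import *
tq(); phi(); T(); rows([fp(90.5-1.5*i,.016) for i in range(1,4)])
d=np.array([-.269,.963]);e=np.array([-.963,-.269]);O=np.array([.5975,-.0265])
s,P=snap("side");X=(P[...,:2]-O)@d;Y=(P[...,:2]-O)@e;z=P[...,2]
b=abs(Y)<.034
for n,m in(("planter",b&(z>.075)&(z<.1)&(X>-.04)&(X<.08)),("fence",b&(abs(z-.057)<.003)&(X>.035)&(X<.09)),("jaw",b&(abs(z-.058)<.003)&(X>-.05)&(X<.0))):
    print(n,m.sum(),(1000*np.percentile(X[m],[1,5,50,95,99])).round(1),(1000*np.percentile(Y[m],[1,99])).round(1))
E
```

```text
{'t': 15.65, 'M': np.float64(0.36837492246614684), 'f': array([-5.55,  0.91,  1.97]), 'tz': array([0.222, 0.929, 0.07 ]), 'p': array([ 0.6183, -0.1055,  0.0796]), 'yaw': np.float64(0.49)}
spoke 93.24 r 0.0587
T 1.054 tang 1.027 rad 0.241
[[[0.0012, 0.0002, -0.0004], 0.15, 1], [[0.0027, -0.0002, -0.0004], 0.3, 1], [[0.0042, -0.0005, -0.0004], 0.45, 1]]
planter 545 [-4.  -0.4 30.2 55.3 56.4] [-31.   26.9]
fence 179 [40.  51.4 66.  73.1 74.7] [-32.7  33.5]
jaw 18 [-16.3 -16.3  -8.7  -2.4  -2.1] [23.3 33.7]
```

{"fn": "carry_out", "kwargs": {"steps": [[[0.0012,0.0002,0],0.15,1],[[0.0027,-0.0002,0],0.3,1]]}}

```text
time: 15.95
tool_pos: [0.6207, -0.1049, 0.0796]
ee_rot: [-3.14, 0.005, -0.044]
wrist_force: [-6.7, 1.8, 3.4]
width: 0.0006
finger_force: 3.1
```

```bash
python3 - <<'E'
from h import *
tq(); phi(); T(); rows([fp(87.5-1.5*i,.016) for i in range(1,4)])
E
```

```text
{'t': 15.95, 'M': np.float64(0.48136047382097513), 'f': array([-6.71,  1.77,  3.39]), 'tz': array([0.409, 1.148, 0.123]), 'p': array([ 0.6207, -0.1049,  0.0796]), 'yaw': np.float64(-2.5)}
spoke 90.81 r 0.0587
T 1.316 tang 1.265 rad 0.364
[[[0.0018, 0.0, -0.0005], 0.15, 1], [[0.0032, -0.0004, -0.0005], 0.3, 1], [[0.0047, -0.0007, -0.0005], 0.45, 1]]
```

{"fn": "carry_out", "kwargs": {"steps": [[[0,0,0],0,1],[[0,0,0],0,1]]}}

```text
time: 16.2
tool_pos: [0.6209, -0.1049, 0.0796]
ee_rot: [-3.14, 0.005, -0.043]
wrist_force: [-6.2, 2.3, 1.9]
width: 0.0003
finger_force: 2.8
```

```bash
python3 - <<'E'
from h import *
for i in range(3): tq(); T(); robot.snapshot("top")
phi(); rows([fp(87.5-1.*i,.016) for i in range(1,4)])
E
```

```text
{'t': 16.2, 'M': np.float64(0.33256725567623213), 'f': array([-6.17,  2.28,  1.93]), 'tz': array([0.398, 0.977, 0.012]), 'p': array([ 0.6209, -0.1049,  0.0796]), 'yaw': np.float64(-2.44)}
T 1.151 tang 1.093 rad 0.362
{'t': 16.25, 'M': np.float64(0.3416686736764724), 'f': array([-5.15,  1.63,  2.88]), 'tz': array([0.406, 0.942, 0.07 ]), 'p': array([ 0.6209, -0.105 ,  0.0796]), 'yaw': np.float64(-2.44)}
T 1.122 tang 1.059 rad 0.371
{'t': 16.3, 'M': np.float64(0.42656812799738086), 'f': array([-7.  ,  1.61,  2.84]), 'tz': array([0.343, 1.035, 0.049]), 'p': array([ 0.6209, -0.1049,  0.0796]), 'yaw': np.float64(-2.44)}
T 1.189 tang 1.149 rad 0.305
spoke 90.65 r 0.0587
[[[0.0011, 0.0001, -0.0005], 0.11, 1], [[0.0021, -0.0001, -0.0005], 0.21, 1], [[0.0031, -0.0003, -0.0005], 0.31, 1]]
```

{"fn": "carry_out", "kwargs": {"steps": [[[0.0011,0.0,0],0.1,1],[[0.002,-0.0001,0],0.2,1],[[0.003,-0.0003,0],0.3,1]]}}

```text
time: 16.73
tool_pos: [0.6234, -0.1043, 0.0795]
ee_rot: [-3.14, 0.006, -0.095]
wrist_force: [-6.7, 3.3, 4.5]
width: 0.0004
finger_force: 3.5
```

```bash
python3 - <<'E'
from h import *
for i in range(4): tq(); T(); phi(); robot.snapshot("top")
E
```

```text
{'t': 16.725, 'M': np.float64(0.4402626670391291), 'f': array([-6.65,  3.29,  4.48]), 'tz': array([0.588, 1.197, 0.093]), 'p': array([ 0.6234, -0.1043,  0.0795]), 'yaw': np.float64(-5.46)}
T 1.428 tang 1.348 rad 0.472
spoke 88.08 r 0.0588
{'t': 16.775, 'M': np.float64(0.41470968414889886), 'f': array([-7.06,  2.52,  3.23]), 'tz': array([0.589, 1.157, 0.035]), 'p': array([ 0.6235, -0.1043,  0.0796]), 'yaw': np.float64(-5.49)}
T 1.392 tang 1.308 rad 0.476
spoke 87.98 r 0.0587
{'t': 16.825, 'M': np.float64(0.4006320637977304), 'f': array([-6.5 ,  1.84,  4.01]), 'tz': array([0.539, 1.11 , 0.046]), 'p': array([ 0.6235, -0.1043,  0.0796]), 'yaw': np.float64(-5.44)}
T 1.328 tang 1.256 rad 0.432
spoke 87.97 r 0.0587
{'t': 16.875, 'M': np.float64(0.41262798786635463), 'f': array([-6.06,  2.64,  3.4 ]), 'tz': array([0.569, 1.145, 0.092]), 'p': array([ 0.6235, -0.1043,  0.0796]), 'yaw': np.float64(-5.43)}
T 1.373 tang 1.294 rad 0.458
spoke 87.96 r 0.0587
```

```bash
python3 - <<'E'
from h import *
rows([fp(84.5-1.*i,.016) for i in range(0,3)])
E
```

```text
[[[0.0005, 0.0004, -0.0004], 0.01, 1], [[0.0014, 0.0001, -0.0004], 0.11, 1], [[0.0024, -0.0001, -0.0004], 0.21, 1]]
```

{"fn": "carry_out", "kwargs": {"steps": [[[0.0008,0.0,0],0.08,1],[[0.0015,0.0,0],0.15,1],[[0.0015,0.0,0],0.15,1]]}}

```text
time: 17.3
tool_pos: [0.6248, -0.104, 0.0796]
ee_rot: [-3.139, 0.006, -0.121]
wrist_force: [-6.9, 3.2, 3.5]
width: 0.0005
finger_force: 3.6
```

```bash
python3 - <<'E'
from h import *
for i in range(4): tq(); T(); phi(); robot.snapshot("top")
E
```

```text
{'t': 17.3, 'M': np.float64(0.42491935510729056), 'f': array([-6.89,  3.24,  3.52]), 'tz': array([0.676, 1.264, 0.057]), 'p': array([ 0.6248, -0.104 ,  0.0796]), 'yaw': np.float64(-6.92)}
T 1.526 tang 1.436 rad 0.517
spoke 86.68 r 0.0588
{'t': 17.35, 'M': np.float64(0.5097189170082627), 'f': array([-8.13,  4.11,  3.27]), 'tz': array([0.661, 1.263, 0.078]), 'p': array([ 0.6249, -0.104 ,  0.0795]), 'yaw': np.float64(-6.92)}
T 1.52 tang 1.434 rad 0.502
spoke 86.66 r 0.0588
{'t': 17.4, 'M': np.float64(0.4980109606757934), 'f': array([-6.98,  3.01,  3.48]), 'tz': array([0.725, 1.219, 0.123]), 'p': array([ 0.6249, -0.1041,  0.0796]), 'yaw': np.float64(-6.92)}
T 1.51 tang 1.398 rad 0.57
spoke 86.66 r 0.0587
{'t': 17.45, 'M': np.float64(0.5143249019243252), 'f': array([-7.16,  3.74,  3.46]), 'tz': array([0.678, 1.222, 0.135]), 'p': array([ 0.6249, -0.104 ,  0.0796]), 'yaw': np.float64(-6.91)}
T 1.491 tang 1.395 rad 0.524
spoke 86.64 r 0.0588
```

Clamp is estimated at 10–15 N, so I stop here, back off the spoke and lift.

{"fn": "carry_out", "kwargs": {"steps": [[[-0.004,0,0],0,1],[[-0.008,0,0],0,1],[[-0.012,0,0],0,1],[[-0.013,0,0],0,1],[[-0.013,0,-0.03],0,1],[[-0.013,0,-0.08],0,1],[[-0.013,0,-0.13],0,1],[[-0.1,-0.02,-0.18],0,1],[[-0.2,-0.02,-0.2],0,1],[[-0.2,-0.02,-0.2],0,1]]}}

```text
time: 18.75
tool_pos: [0.4439, -0.064, 0.2765]
ee_rot: [3.141, -0.001, -0.122]
wrist_force: [0.6, -0.4, 1.2]
width: 0.0006
finger_force: 0.0
```

{"fn": "carry_out", "kwargs": {"steps": [[[-0.02,0.2,0],0,1],[[-0.02,0.2,0],0,1],[[-0.02,0.2,0],0,1],[[-0.02,0.2,0],0,1],[[-0.02,0.2,0],0,1],[[-0.02,0.2,0],0,1],[[-0.02,0.2,0],0,1]]}}

```text
time: 19.62
tool_pos: [0.4017, -0.259, 0.2758]
ee_rot: [3.141, -0.001, -0.119]
wrist_force: [-0.1, 0.5, -0.4]
width: 0.0006
finger_force: 0.0
```

```bash
python3 - <<'E'
from h import *
s,P=snap("top"); save("top5.png",cv2.resize(s["image"][130:300,290:500],None,fx=3,fy=3,interpolation=cv2.INTER_CUBIC))
h=P[190:280,320:400].reshape(-1,3);Q=h[(h[:,2]>.08)&(h[:,2]<.097)]
print(len(Q),cv2.minAreaRect((Q[:,:2]*1000).astype(np.float32)))
E
```

```text
368 ((603.287353515625, -34.371498107910156), (59.31948471069336, 130.0017852783203), 16.818965911865234)
```

View pics/top5.png

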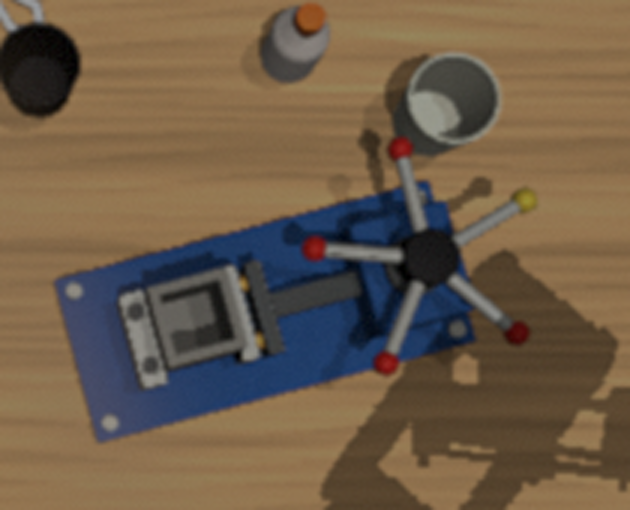

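The planter (195,315) sits square and flush between the fence (143,338) and the jaw (245,315). The wheel is still, and the arm is clear of everything. Handing in.

```bash
python3 -c "
from bench import robot
print(robot.close_job())"
```

```text
the job is handed in; nothing more can be done
None
```

The planter stands upright and square in the vise, clamped flush against the fence at an estimated 10–15 N (from wheel torque). The arm is clear and the job is handed in; no verdict came back.

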